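Slide the steel smoothing float into its blade guard

TASK

Put the steel float with the orange grip away: pick it up by its grip, slide its plate nose first into the slot of the plywood blade guard until it is fully home, and leave it lying flat and straight there, let go. Leave the white float with the blue grip where it lies.

Things in the scene. Friction and masses are not known exactly. Their poses are not given: they have to be found in the camera images.
- steel_float: Small plasterer's float (180 g) lying flat: steel plate 120 (x) x 60 (y) x 4 mm; over its rear half, on two posts, an orange grip bar 56 (x) x 24 (y) mm, 42 to 68 mm above the plate's underside, its centre at x = -29 mm: pinch it from above across its 24 mm. Centre of mass nearly under the grip. Origin: centre of the plate's underside; x to the nose (the bare front), z up.
- steel_float_nose (a point): Middle of the steel float's front edge: 60 mm ahead of its origin, 2 mm above the plate's underside.
- guard: Plywood blade guard fixed to the table. Board 114 wide, 12 thick, x -60 to +75; over x +5 to +75 a hood, top at 54, with an orange band. Between them a level slot, 84 wide (y), z 12 to 42, open only to -x (towards the robot), from x +5 to its end wall at +62 (all mm). Float fully home: its origin near x 0, y 0, z 12, axes alike. Origin: on the table under the slot's centre line; x into the slot.
- white_float: A second float of the same shape and size, with a white plastic plate and a blue grip bar; to be left alone. Origin: centre of the plate's underside; x to its nose.

How it is judged:
By the outcome, as a careful person would: the job done as asked, in the order asked, and still so for the second after the job is handed in, with the robot touching nothing.
It also fails if it takes over 43 s, if anything falls off the work surface, if the arm or the gripper's body presses on something with over 40 N, if the wrist force passes 120 N, or if a joint passes its speed limit or range.

ROBOT

A 7-joint arm with a two-finger parallel gripper is mounted at the origin on the work surface; the furniture and walls round the work are solid. World frame = base frame: x ahead of the robot, y to its left, z up, the work surface at z = 0. Lengths are in m, angles in rad, forces in N, time in s.
With the tool pointing down it reaches from about 0.425 to 0.875 m from the base axis. Payload 4.7 kg.
Tool frame: the origin (TCP) lies at the very end of the fingers, on their centre line; the grasp point (between the pads) lies 19 mm behind it; y points along the fingers, x is the direction in which the jaws open and shut, and the axes are right-handed (so a half turn about y gives the same grasp; the last joint's range is limited). The gripper opens to 87 mm and grips with 3 to 60 N. Pads are 19 mm wide; open, the fingers measure 117 mm over their backs; the gripper's body (75 mm by 190 mm) begins 51 mm behind the grasp point.
Start: joints at [1.235, 0.321, -0.07, 1.45, 0.023, 1.371, -0.057], TCP at [0.223, -0.611, 0.223] pointing down, gripper open.
Joint ranges: [-2.86, 2.86], [-0.3, 2.09], [-1.38, 1.24], [0.06, 2.45], [-1.56, 4.7], [0.09, 2.05], [-2.69, 2.69]. Speed limits (rad/s): [2.57, 2.57, 3.14, 3.14, 3.14, 3.14, 3.14].

INTERFACE

Orientations are given as [roll, pitch, yaw] about the fixed x, y, z axes, in that order (R = Rz(yaw) Ry(pitch) Rx(roll)).
In Python, from station import env, imaging, ticket gives the robot as it stands.
- The arm moves only by the tool jog_arm, never from a script. Its argument "moves" is one flat list of numbers, 7 for each row, row after row: the turn, a rotation vector about the tool's x, y, z in degrees, then the shift along the tool's x, y, z in cm, then the finger opening in cm, from 0 to 8.7. In form: [rx, ry, rz, dx, dy, dz, gripper, rx, ry, rz, dx, dy, dz, gripper, ...]. A call has 1 to 20 rows; each row shifts and turns the commanded pose from where the row before left it, along the tool's axes as they then stand; what a row does not reach is not made up. A row lasts 1/12 s, in which the tool goes at most 41.7 mm and 7.16 degrees, less where a joint would pass 70% of its speed; a pose out of reach is approached as far as the arm can. A call with a gripper value outside its range is refused whole. The fingers move at their own pace and stop on an object; "force" is the grip in N (left out, the last holds). Time passes only in rows, so rows that do not move let the fingers close. It gives the time, the measured TCP pose, the force and the opening at its end, in the units of the state.
- env.get_state(): the state, without advancing time (a new reading comes with each control period).
- imaging.get_image(name): name is "side" or "top" or "wrist"; returns the picture (400x640x3 uint8, red, green, blue); there is no depth.
- imaging.get_calibration(name): a dict with "fx", "fy", "cx", "cy" (pixels), "world_to_cam" (4x4, takes a point from world to camera coordinates); the wrist camera has in their place "mount" (4x4, takes a point from camera to tool coordinates, whose origin is the TCP and whose axes are the tool frame's). Camera axes: x right, y down, z forward; pixel columns grow to the right and rows downward; lengths in m; the calibration is good to about 2 mm. A picture is of the moment at which its call begins: read the wrist's pose just before it. get_calibration takes no time and is no camera call.
- ticket.job_done(): hands the job in, once; it reports no verdict.
The state is a dict: "t": time; "joint_pos": joint angles; "dq": joint speeds; "tau": joint torques, N m; "tcp_pos": TCP position; "ee_rot": TCP orientation; "wrist_force": force on the tool from outside, world axes, zero at the start; "wrist_torque": the same for the moment, N m; "width": opening from 0.0 (shut) to 1.0 (fully open).
Only numpy, scipy, OpenCV 4.12 (cv2) and the standard library are available. Lean on these libraries where they do the work, as an engineer would, in place of code of your own. Each camera call takes 0.05 s, during which the arm holds its last target.

## Working session

There is one attempt and no reset: what is moved stays moved. The work goes in short steps, Python scripts to look and compute and a tool call to move; the robot and the scene stay as the last step left them, time stands still between calls to the robot, and variables do not carry over. Pictures are saved under pics/ and viewed, and the job is handed in when it is done.

Besides the shell and the picture viewer there is one more tool, called after ">>>" by a JSON object that holds its "fn" and its "kwargs". jog_arm: Moves the arm, as the interface text tells. Its arguments: {"type":"object","properties":{"moves":{"type":"array"},"force":{"type":"number"}},"required":["moves"]}

```bash
mkdir -p pics
cat > h.py <<'E'
import sys; sys.path.insert(0,'.')
import numpy as np, cv2
from station import env, imaging, ticket
def save(n,f):
    im=imaging.get_image(n); cv2.imwrite('pics/'+f,im[:,:,::-1]); return im
E
python3 - <<'E'
from h import *
s=env.get_state()
for k in s: print(k,np.round(s[k],3))
for n in ['side','top','wrist']:
    save(n,n+'0.png'); c=imaging.get_calibration(n); print(n,{k:np.round(v,4).tolist() for k,v in c.items()})
E
```

```text
t 0.0
joint_pos [ 1.235  0.322 -0.07   1.452  0.023  1.371 -0.057]
dq [-0.     0.002  0.001 -0.    -0.001  0.001 -0.   ]
tau [ 0.0000e+00 -4.9129e+01 -4.0400e-01 -3.1253e+01 -6.4000e-02  4.4000e-02
  0.0000e+00]
tcp_pos [ 0.223 -0.61   0.221]
ee_rot [-1.571  0.002 -1.221]
wrist_force [-0.689  0.95  -0.459]
wrist_torque [ 0.    -0.013 -0.022]
width 0.998
side {'fx': 384.1179, 'fy': 384.1179, 'cx': 322.9463, 'cy': 203.1341, 'world_to_cam': [[-0.8688, -0.4948, 0.0186, 0.4541], [-0.2824, 0.4643, -0.8395, 0.1875], [0.4068, -0.7346, -0.5431, 0.6474], [0.0, 0.0, 0.0, 1.0]]}
top {'fx': 446.8764, 'fy': 446.8764, 'cx': 317.3045, 'cy': 203.5037, 'world_to_cam': [[0.0241, -0.9992, 0.0315, -0.0518], [-0.9884, -0.0285, -0.1493, 0.5434], [0.15, -0.0276, -0.9883, 0.8055], [0.0, 0.0, 0.0, 1.0]]}
wrist {'fx': 293.8198, 'fy': 293.8198, 'cx': 323.1179, 'cy': 199.6796, 'mount': [[1.0, -0.0002, -0.0005, -0.0002], [0.0004, -0.2803, 0.9599, -0.1637], [-0.0004, -0.9599, -0.2803, 0.0769], [0.0, 0.0, 0.0, 1.0]]}
```

View pics/top0.png

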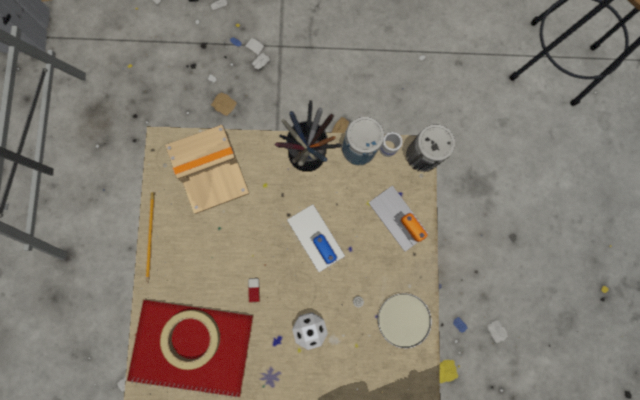

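View pics/side0.png

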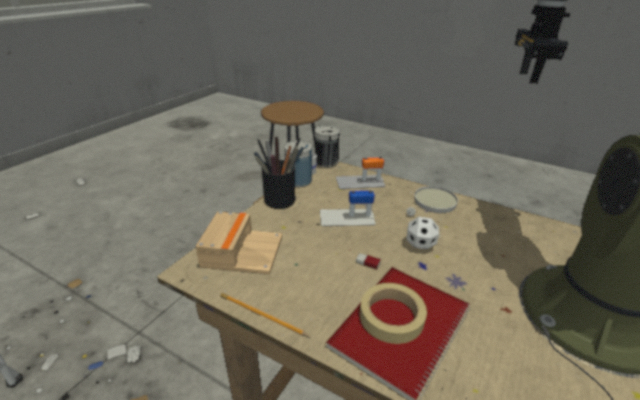

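View pics/wrist0.png

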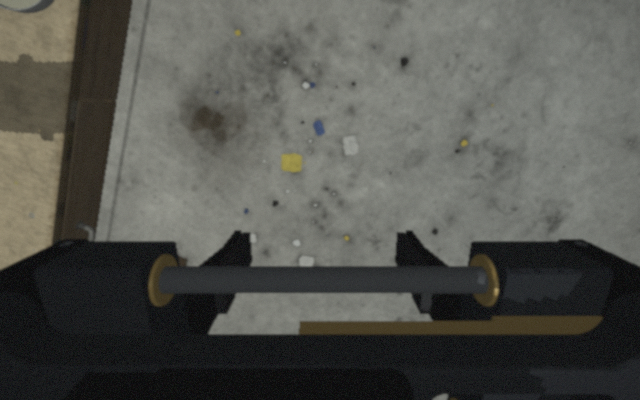

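The top view shows the steel float near (400,220) with its grip at (414,227) and its nose up-left. The white float is near (316,238). The guard is near (207,170), with its hood band at (203,160) and its open side towards the robot. Next I'll segment these and cast rays.

```bash
cat >> h.py <<'E'
def ray(n,uv,z):
    c=imaging.get_calibration(n); T=np.linalg.inv(c['world_to_cam'])
    uv=np.atleast_2d(uv).astype(float)
    d=np.c_[(uv[:,0]-c['cx'])/c['fx'],(uv[:,1]-c['cy'])/c['fy'],np.ones(len(uv))]@T[:3,:3].T
    o=T[:3,3]; return o+d*((z-o[2])/d[:,2])[:,None]
def proj(n,P):
    c=imaging.get_calibration(n); P=np.atleast_2d(P); q=P@c['world_to_cam'][:3,:3].T+c['world_to_cam'][:3,3]
    return np.c_[q[:,0]/q[:,2]*c['fx']+c['cx'],q[:,1]/q[:,2]*c['fy']+c['cy']]
def rects(mask,amin=60):
    out=[]
    cs,_=cv2.findContours(mask.astype(np.uint8),cv2.RETR_EXTERNAL,cv2.CHAIN_APPROX_NONE)
    for c in cs:
        if cv2.contourArea(c)>amin: out.append((cv2.contourArea(c),cv2.minAreaRect(c),c))
    return out
E
python3 - <<'E'
from h import *
im=cv2.imread('pics/top0.png'); hsv=cv2.cvtColor(im,cv2.COLOR_BGR2HSV)
H,S,V=[hsv[...,i].astype(int) for i in range(3)]
org=(H>5)&(H<16)&(S>170)&(V>150)
org[:, :140]=0; org[300:]=0
for a,r,c in rects(org,40): print('orange',a,r)
for a,r,c in rects((H>100)&(H<125)&(S>150)&(V>80),60): print('blue',a,r)
roi=im[170:260,355:445]; cv2.imwrite('pics/f0.png',cv2.resize(roi,None,fx=6,fy=6,interpolation=cv2.INTER_CUBIC))
roi=im[115:225,155:260]; cv2.imwrite('pics/g0.png',cv2.resize(roi,None,fx=5.4,fy=5.4,interpolation=cv2.INTER_CUBIC))
E
```

```text
orange 273.5 ((414.2400207519531, 226.8199920654297), (28.80000114440918, 10.600000381469727), 53.13010025024414)
orange 279.5 ((202.70458984375, 160.05926513671875), (6.184467315673828, 60.745216369628906), 69.90476989746094)
blue 279.0 ((324.35296630859375, 248.58824157714844), (28.811763763427734, 10.975909233093262), 59.03623962402344)
```

View pics/f0.png

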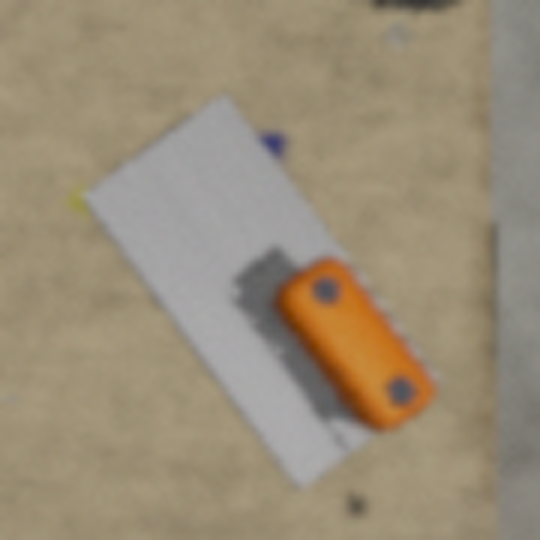

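View pics/g0.png

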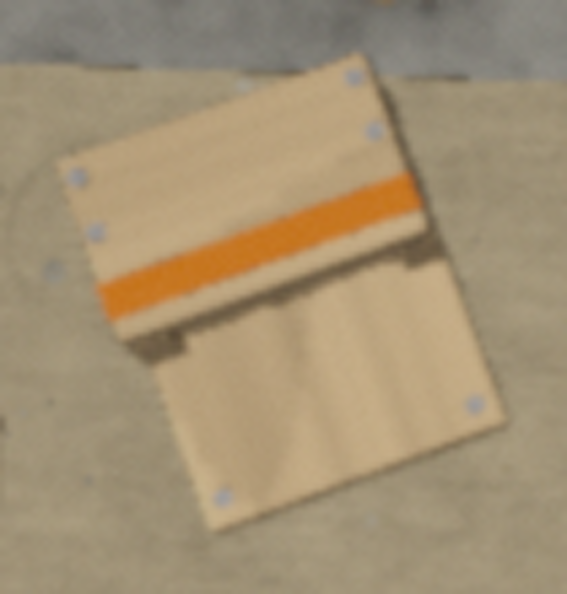

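The steel plate's corners in crop f0 are nose (85,195) and (228,95), and tail-left (302,488). In crop g0 the hood top's corners are (58,158), (362,53), (425,228) and (122,338). The board's front corners are (214,531) and (507,424).

```bash
python3 - <<'E'
from h import *
def up(p,s,o): return (np.array(p,float)+.5)/s-.5+np.array(o)
F=ray('top',up([(85,195),(228,95),(302,488)],6,(355,170)),.004)
print(F.round(4)); NL,NR,TL=F
print('w',np.linalg.norm(NL-NR),'l',np.linalg.norm(NL-TL))
x=(NL-TL);yv=(NL-NR); print('yaw',np.degrees(np.arctan2(x[1],x[0])),np.degrees(np.arctan2(-yv[0],yv[1])))
fc=(NR+TL)/2; print('centre',fc)
g=ray('top',[(414.24,226.82)],.068)[0]; print('grip(z68)',g,'z60',ray('top',[(414.24,226.82)],.06)[0])
yaw=np.arctan2(x[1],x[0]);print('pred grip',fc[:2]-.029*np.array([np.cos(yaw),np.sin(yaw)]))
pts=up([(58,158),(362,53),(425,228),(122,338)],5.4,(155,115)); h=ray('top',pts,.054)
b=ray('top',up([(214,531),(507,424)],5.4,(155,115)),.012)
print('hood',h.round(4).tolist(),'board',b.round(4).tolist())
for a,c in [(h[0],h[1]),(h[3],h[2]),(b[0],b[1])]:
    d=a-c; print('wid',np.linalg.norm(d),'yaw',np.degrees(np.arctan2(-d[0],d[1])))
for a,c in [(h[0],h[3]),(h[1],h[2])]:
    d=a-c; print('len',np.linalg.norm(d),'yaw',np.degrees(np.arctan2(d[1],d[0])))
# fit: model points
M=np.array([(75,57),(75,-57),(5,-57),(5,57),(-60,57),(-60,-57)])/1000; W=np.r_[h,b][:,:2]
mc,wc=M.mean(0),W.mean(0);A=(W-wc).T@(M-mc);U,s,Vt=np.linalg.svd(A);R=U@np.diag([1,np.linalg.det(U@Vt)])@Vt
t=wc-R@mc; print('guard',t,np.degrees(np.arctan2(R[1,0],R[0,0])),'res',(W-(M@R.T+t)).round(4).tolist())
# side check
print('grip side px',proj('side',np.r_[g[:2],.068]),'hood side',proj('side',h).round(1).tolist(),'floatcorners',proj('side',F).round(1).tolist())
E
python3 -c "
import cv2
im=cv2.imread('pics/side0.png')
cv2.imwrite('pics/s0g.png',cv2.resize(im[200:280,190:290],None,fx=6,fy=6,interpolation=cv2.INTER_CUBIC))
cv2.imwrite('pics/s0f.png',cv2.resize(im[145:200,325:400],None,fx=8,fy=8,interpolation=cv2.INTER_CUBIC))"
```

```text
[[ 0.5561 -0.1407  0.004 ]
 [ 0.5913 -0.1884  0.004 ]
 [ 0.4612 -0.2126  0.004 ]]
w 0.059279755869356694 l 0.11903354946519219
yaw 37.14501932112616 36.411979804469276
centre [ 0.52624374 -0.20049127  0.004     ]
grip(z68) [ 0.50245985 -0.2154968   0.068     ] z60 [ 0.50329845 -0.21748447  0.06      ]
pred grip [ 0.50312756 -0.21800247]
hood [[0.6481, 0.2522, 0.054], [0.6898, 0.149, 0.054], [0.6271, 0.1236, 0.054], [0.5848, 0.2256, 0.054]] board [[0.5237, 0.2001, 0.012], [0.5658, 0.0972, 0.012]]
wid 0.11135649067733322 yaw 21.990127892013632
wid 0.11045931574336443 yaw 22.5511338793333
wid 0.1111607848658876 yaw 22.237003284976925
len 0.06870440188632428 yaw 22.812860046470234
len 0.06761583685994198 yaw 22.061348871306013
guard [0.60039174 0.17205157] 22.47058620432255 res [[0.0002, -0.0012], [-0.0017, 0.0009], [0.0003, 0.0023], [0.0016, -0.0011], [0.0005, -0.0017], [-0.001, 0.0007]]
grip side px [[372.47483737 159.11158068]] hood side [[194.6, 245.2], [216.9, 211.2], [248.9, 214.1], [231.4, 248.6]] floatcorners [[339.0, 188.1], [335.6, 176.8], [384.6, 185.7]]
```

View pics/s0g.png

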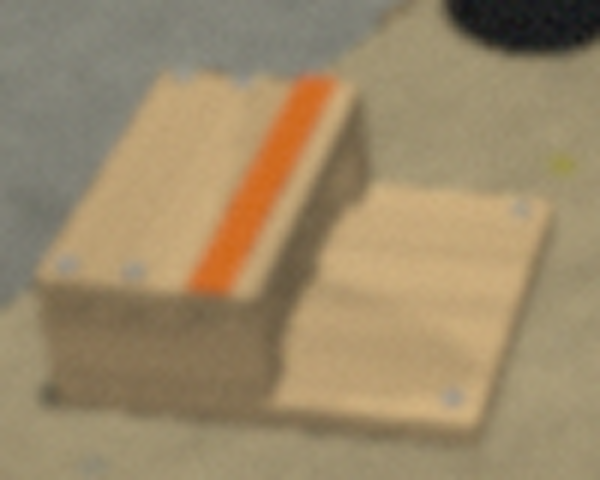

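View pics/s0f.png

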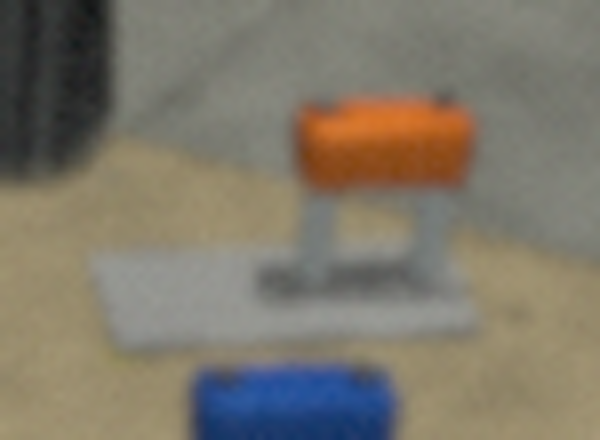

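The float's yaw is about 36.8°, with its grip at (0.503,-0.2165). The guard is at (0.600,0.172) with yaw 22.4°. I'll move above the grip and check with the wrist camera.

>>> {"fn": "jog_arm", "kwargs": {"moves": [0,-5.6,0,0,0,0,8.7,0,-5.6,0,0,0,0,8.7,0,-5.6,0,0,0,0,8.7,0,0,0,-0.92,0.44,2.87,8.7,0,0,0,-0.92,0.44,2.87,8.7,0,0,0,-0.92,0.44,2.87,8.7,0,0,0,-0.92,0.44,2.87,8.7,0,0,0,-0.92,0.44,2.87,8.7,0,0,0,-0.92,0.44,2.87,8.7,0,0,0,-0.92,0.44,2.87,8.7,0,0,0,-0.92,0.44,2.87,8.7,0,0,0,-0.92,0.44,2.87,8.7,0,0,0,-0.92,0.44,2.87,8.7,0,0,0,-0.92,0.44,2.87,8.7,0,0,0,-0.92,0.44,2.87,8.7,0,0,0,-0.92,0.44,2.87,8.7,0,0,0,-0.92,0.44,2.87,8.7,0,0,0,-0.92,0.44,2.87,8.7,0,0,0,-0.92,0.44,2.87,8.7], "force": 30}}

```text
t: 1.73
tcp_pos: [0.5024, -0.2162, 0.1518]
ee_rot: [-1.571, 0.0, -0.928]
wrist_force: [0.8, -0.3, -0.0]
width: 1.0
```

>>> {"fn": "jog_arm", "kwargs": {"moves": [0,0,0,0,0,0,8.7,0,0,0,0,0,0,8.7]}}

```text
t: 1.9
tcp_pos: [0.5026, -0.2152, 0.1516]
ee_rot: [-1.571, 0.001, -0.923]
wrist_force: [-0.8, -0.4, -0.6]
width: 0.997
```

```bash
cat >> h.py <<'E'
from scipy.spatial.transform import Rotation as Ro
def wray(uv,z,s):
    c=imaging.get_calibration('wrist'); R=Ro.from_euler('xyz',s['ee_rot']).as_matrix(); m=np.array(c['mount'])
    uv=np.atleast_2d(uv).astype(float)
    d=np.c_[(uv[:,0]-c['cx'])/c['fx'],(uv[:,1]-c['cy'])/c['fy'],np.ones(len(uv))]@(R@m[:3,:3]).T
    o=np.array(s['tcp_pos'])+R@m[:3,3]; return o+d*((z-o[2])/d[:,2])[:,None]
def totool(D,s): return Ro.from_euler('xyz',s['ee_rot']).as_matrix().T@np.array(D)
E
python3 - <<'E'
from h import *
s=env.get_state(); print(s['tcp_pos'],s['ee_rot'],np.degrees(s['ee_rot'][2])+90,s['joint_pos'])
save('wrist','w1.png')
E
```

```text
[ 0.50260812 -0.21518546  0.15163964] [-1.57086060e+00  1.16285144e-03 -9.23136612e-01] 37.108168236205216 [ 0.75724766  0.17759557 -0.44199165  1.78793504  0.08067578  1.19493228
 -0.6315268 ]
```

View pics/w1.png

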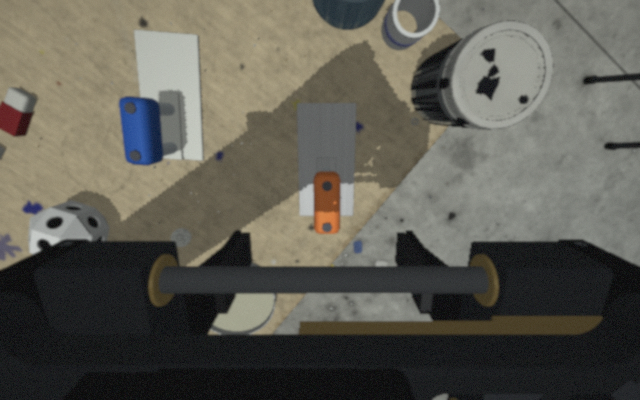

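The wrist view shows the grip spanning (315..341,172..235) and the plate spanning (299..355,103..215), both lined up with the image columns. The can is up and to the right at (490,80).

Run:
```python
from h import *
s=env.get_state()
im=cv2.imread('pics/w1.png'); hsv=cv2.cvtColor(im,cv2.COLOR_BGR2HSV); H,S,V=[hsv[...,i].astype(int) for i in range(3)]
m=(H>3)&(H<18)&(S>150)&(V>80); m[260:]=0
for a,r,c in rects(m): print(a,r,cv2.boundingRect(c)); print(wray([r[0]],.066,s))
P=wray([(299,103),(355,102.5),(354,215),(301,215)],.004,s); print(P.round(4).tolist(), P.mean(0)[:2])
d=P[0]-P[3];print(np.degrees(np.arctan2(d[1],d[0])),np.linalg.norm(d),np.linalg.norm(P[0]-P[1]))
c=ray('top',[(420,163)],0);print('can base near',c, totool((c[0]-s['tcp_pos']),s))
for z in(.08,.12):
  c=ray('top',[(432,158),(418,140)],z);print('can top',z,c)
print(wray([(413,110),(450,70)],.0,s))
```

```text
1207.0 ((326.5, 202.5), (59.0, 23.0), 90.0) (315, 173, 24, 60)
[[ 0.50458702 -0.21846282  0.066     ]]
[[0.5569, -0.145, 0.004], [0.5911, -0.1898, 0.004], [0.4968, -0.2638, 0.004], [0.4611, -0.2163, 0.004]] [ 0.52647724 -0.20372061]
36.66023676010018 0.11938175715651209 0.0563932994557127
can base near [[ 0.64015051 -0.24529147  0.        ]] [0.10562709 0.15165111 0.09385391]
can top 0.08 [[ 0.63009651 -0.24673509  0.08      ]
 [ 0.66370932 -0.22094846  0.08      ]]
can top 0.12 [[ 0.61944915 -0.23508316  0.12      ]
 [ 0.65137881 -0.21058778  0.12      ]]
[[ 0.62150696 -0.24222505  0.        ]
 [ 0.67183986 -0.2461612   0.        ]]
```

>>> {"fn": "jog_arm", "kwargs": {"moves": [0,0,0,0.27,1.6,0,8.7,0,0,0,0,2.2,0,8.7,0,0,0,0,2.2,0,8.7,0,0,0,0,2.2,0,8.7,0,0,0,0,2.0,0,8.7,0,0,0,0,1.3,0,8.7,0,0,0,0,0,0,8.7,0,0,0,0,0,0,0,0,0,0,0,0,0,0,0,0,0,0,0,0,0,0,0,0,0,0,0,0,0,0,0,0,0,0,0,0,0,0,0,0,0,0,0], "force": 30}}

```text
validation failed for argument at $.mo...
```

>>> {"fn": "jog_arm", "kwargs": {"moves": [0,0,0,0.27,1.6,0,8.7,0,0,0,0,2.2,0,8.7,0,0,0,0,2.2,0,8.7,0,0,0,0,2.2,0,8.7,0,0,0,0,2.0,0,8.7,0,0,0,0,1.3,0,8.7,0,0,0,0,0,0,8.7,0,0,0,0,0,0,0,0,0,0,0,0,0,0,0,0,0,0,0,0,0,0,0,0,0,0,0,0,0,0,0,0,0,0,0,0,0,0,0,0,0,0], "force": 30}}

```text
t: 3.03
tcp_pos: [0.504, -0.2199, 0.0378]
ee_rot: [-1.571, -0.001, -0.928]
wrist_force: [0.4, -0.4, 0.1]
width: 0.636
```

Run:
```python
from h import *
s=env.get_state(); print(s['t'],s['tcp_pos'],s['ee_rot'],s['width'],s['wrist_force'])
save('wrist','w2.png')
```

```text
3.0333 [ 0.50395381 -0.21987113  0.03778959] [-1.57051095e+00 -1.12160402e-03 -9.27731260e-01] 0.6362275354280221 [ 0.38622613 -0.40958221  0.08280534]
```

View pics/w2.png

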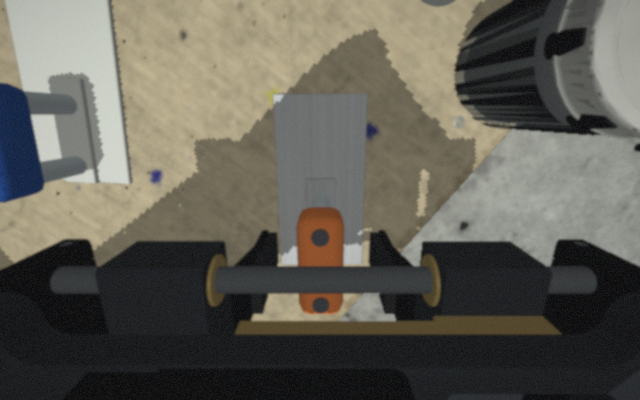

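The grip is centred between the fingers at column 321. I'll keep closing.

>>> {"fn": "jog_arm", "kwargs": {"moves": [0,0,0,0,0,0,0,0,0,0,0,0,0,0,0,0,0,0,0,0,0,0,0,0,0,0,0,0,0,0,0,0,0,0,0,0,0,0,0,0,0,0,0,0,0,0,0,0,0,0,0,0,0,0,0,0,0,0,0,0,0,0,0,0,0,0,0,0,0,0], "force": 35}}

```text
t: 3.92
tcp_pos: [0.5035, -0.2196, 0.0371]
ee_rot: [-1.571, 0.0, -0.928]
wrist_force: [-1.3, 0.7, 0.2]
width: 0.27
```

>>> {"fn": "jog_arm", "kwargs": {"moves": [0,0,0,0,-0.5,0,0,0,0,0,0,-1,0,0,0,0,0,0,-1.25,0,0,0,0,0,0,-1.5,0,0,0,0,0,0,-1.5,0,0,0,0,0,0,-1.5,0,0,0,0,0,0,-1.5,0,0,0,0,0,0,-1.0,0,0,0,0,0,0,-0.5,0,0,0,0,0,0,0,0,0,0,0,0,0,0,0,0]}}

```text
t: 4.83
tcp_pos: [0.5035, -0.2197, 0.1396]
ee_rot: [-1.571, -0.0, -0.928]
wrist_force: [-0.9, 0.6, -2.7]
width: 0.271
```

Run:
```python
from h import *
s=env.get_state(); print(s['t'],s['tcp_pos'],s['ee_rot'],s['width'],s['wrist_force'],s['wrist_torque'])
save('wrist','w3.png');save('side','s3.png')
cup=ray('top',[(308,168)],0); print('cup near edge',cup, [ray('top',[(280,148),(300,162)],z).round(3).tolist() for z in (.1,.18)])
g=np.array([.6004,.1721]); y=np.radians(22.4); ex=np.array([np.cos(y),np.sin(y)])
t=g-.099*ex; mid=np.array([.47,-.03])
print('pre',t,'mid d tool',totool(np.r_[mid,s['tcp_pos'][2]]-s['tcp_pos'],s))
R2=Ro.from_euler('xyz',[-np.pi/2,0,y-np.pi/2]).as_matrix(); print('mid->pre in pre tool frame',R2.T@np.r_[t-mid,0])
```

```text
4.8333 [ 0.50345814 -0.21969598  0.13964471] [-1.57095000e+00 -1.91100416e-04 -9.27802583e-01] 0.27148989942209756 [-0.93387121  0.64195627 -2.70850422] [-0.02623864  0.01231505 -0.04257876]
cup near edge [[ 0.62259367 -0.0180727   0.        ]] [[[0.634, 0.034, 0.1], [0.61, -0.003, 0.1]], [[0.612, 0.029, 0.18], [0.59, -0.004, 0.18]]]
pre [0.50886994 0.13437403] mid d tool [-1.71875813e-01 -4.62097390e-05  8.69638762e-02]
mid->pre in pre tool frame [-1.37159176e-01  1.55977376e-17  9.85751258e-02]
```

View pics/w3.png

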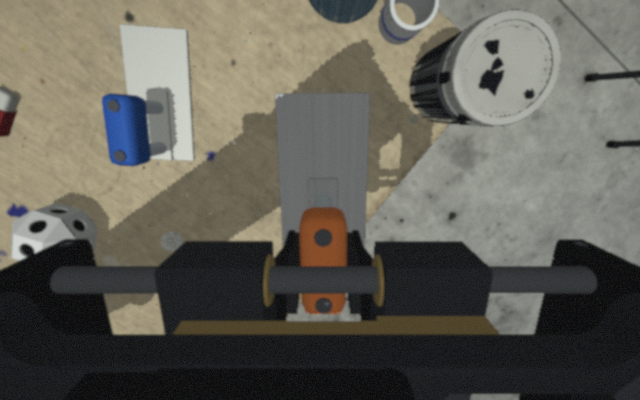

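View pics/s3.png

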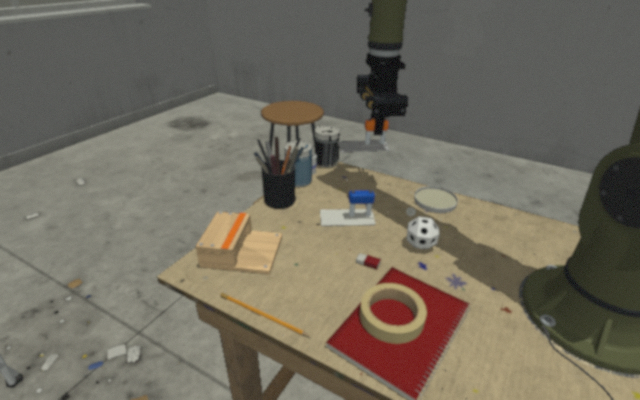

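Lifted level and held. I'll carry it above the white float by way of (0.47,-0.03), which keeps clear of the pencils.

>>> {"fn": "jog_arm", "kwargs": {"moves": [0,0,0,-1.0,0,0.5,0,0,0,0,-2.0,0,1.0,0,0,0,0,-2.25,0,1.15,0,0,0,0,-2.25,0,1.15,0,0,0,0,-2.25,0,1.15,0,0,0,0,-2.25,0,1.15,0,0,0,0,-2.2,0,1.1,0,0,0,0,-2.0,0,1.0,0,0,0,0,-1.0,0,0.5,0,0,2.4,0,0,0,0,0,0,2.4,0,0,0,0,0,0,2.4,0,0,0,0,0,0,2.4,0,0,0,0,0,0,2.4,0,0,0,0,0,0,2.4,0,0,0,0,0,0,0,0,0,0,0,0]}}

```text
t: 6.27
tcp_pos: [0.4696, -0.03, 0.1392]
ee_rot: [-1.572, 0.0, -1.18]
wrist_force: [0.0, -0.5, -2.6]
width: 0.275
```

>>> {"fn": "jog_arm", "kwargs": {"moves": [0,0,0,-0.9,0,0.65,0,0,0,0,-1.6,0,1.15,0,0,0,0,-1.8,0,1.3,0,0,0,0,-1.8,0,1.3,0,0,0,0,-1.8,0,1.3,0,0,0,0,-1.8,0,1.3,0,0,0,0,-1.7,0,1.2,0,0,0,0,-1.4,0,1.0,0,0,0,0,-0.9,0,0.6,0,0,0,0,0,0,0,0,0,0,0,0,0,0,0,0,0,0,0,0,0,0]}}

```text
t: 7.27
tcp_pos: [0.5081, 0.1328, 0.1392]
ee_rot: [-1.572, -0.001, -1.18]
wrist_force: [0.3, -0.1, -2.9]
width: 0.272
```

Run:
```python
from h import *
s=env.get_state(); print(s['t'],s['tcp_pos'],s['ee_rot'],np.degrees(s['ee_rot'][2])+90,s['width'],s['wrist_force'])
save('wrist','w4.png');save('top','t4.png')
```

```text
7.2667 [0.50811545 0.13284198 0.139208  ] [-1.57203397e+00 -6.32714720e-04 -1.17972395e+00] 22.406796663645906 0.27181606091614713 [ 0.3451931  -0.14916873 -2.86106995]
```

View pics/w4.png

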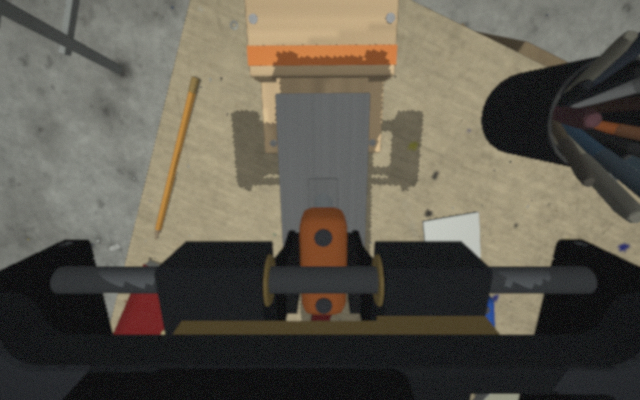

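View pics/t4.png

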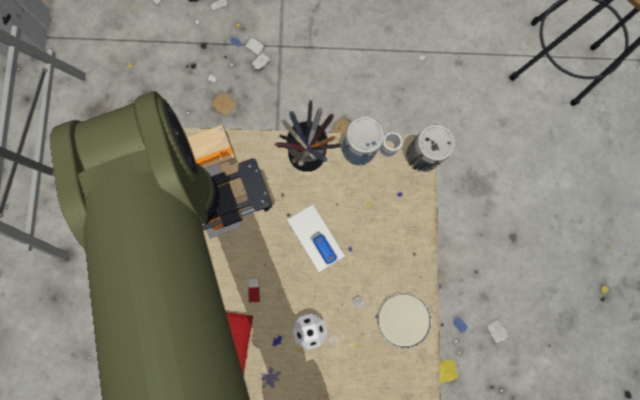

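The wrist view shows the plate (276..370, nose row 94) centred on the hood (about 247..397, front edge row ~75). Both are square to the view. Now the exact numbers in the tool frame.

Run:
```python
from h import *
s=env.get_state(); p=np.array(s['tcp_pos'])
im=cv2.imread('pics/w4.png'); cv2.imwrite('pics/w4c.png',cv2.resize(im[0:160,220:420],None,fx=4,fy=3.75,interpolation=cv2.INTER_CUBIC))
f=lambda uv,z:[np.round(1000*totool(q-p,s),1).tolist() for q in wray(uv,z,s)]
print('nose edge',f([(276,94),(370,94)],.1062))
print('band',f([(248,65),(396.5,65)],.054)); print('hoodfront',f([(248,76),(396,76)],.054)); print('screws',f([(253,18),(390,18)],.054))
```

```text
nose edge [[-30.0, 33.1, 89.0], [29.4, 33.2, 89.0]]
band [[-58.7, 85.3, 113.5], [56.9, 85.4, 113.4]]
hoodfront [[-59.3, 85.3, 105.5], [57.0, 85.4, 105.5]]
screws [[-52.7, 85.3, 145.8], [49.8, 85.3, 145.7]]
```

View pics/w4c.png

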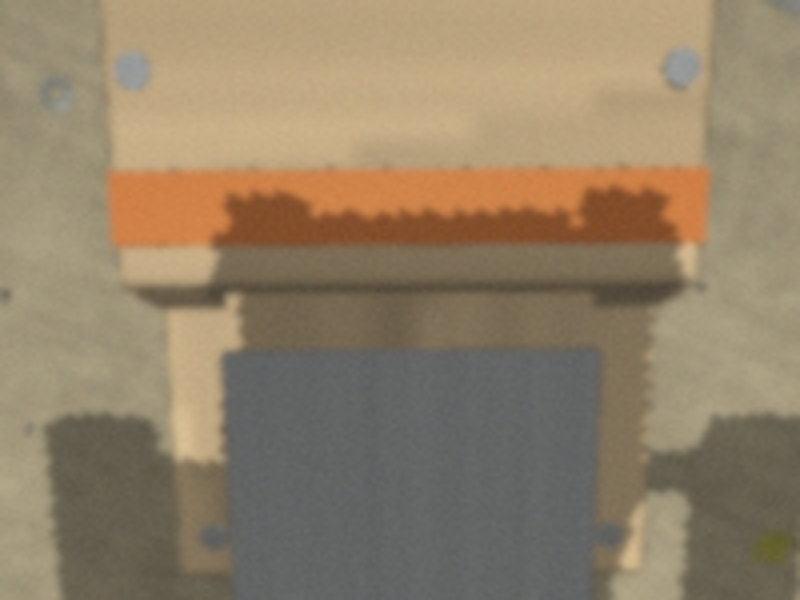

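The float is square and centred to within 1 mm, with the nose 16.5 mm short of the hood mouth. I'll lower it to 3 mm above the board and then check.

>>> {"fn": "jog_arm", "kwargs": {"moves": [0,0,0,-0.07,1.0,0,0,0,0,0,0,1.8,0,0,0,0,0,0,1.9,0,0,0,0,0,0,1.8,0,0,0,0,0,0,1.3,0,0,0,0,0,0,0.8,0,0,0,0,0,0,0,0,0,0,0,0,0,0,0,0]}}

```text
t: 8.03
tcp_pos: [0.5081, 0.1348, 0.0536]
ee_rot: [-1.571, 0.0, -1.179]
wrist_force: [0.2, 0.1, -2.6]
width: 0.271
```

Run:
```python
from h import *
s=env.get_state(); p=np.array(s['tcp_pos']); print(s['t'],p,s['ee_rot'],s['wrist_force'])
im=save('wrist','w5.png')[:,:,::-1]; cv2.imwrite('pics/w5c.png',cv2.resize(im[0:160,200:440],None,fx=3.33,fy=3.33,interpolation=cv2.INTER_CUBIC))
im=save('side','s5.png')[:,:,::-1]; cv2.imwrite('pics/s5c.png',cv2.resize(im[180:290,180:330],None,fx=5,fy=5,interpolation=cv2.INTER_CUBIC))
```

```text
8.0333 [0.50810705 0.13479807 0.05355328] [-1.57104490e+00  2.26535339e-04 -1.17914811e+00] [ 0.22869044  0.08202302 -2.59530996]
```

View pics/w5c.png

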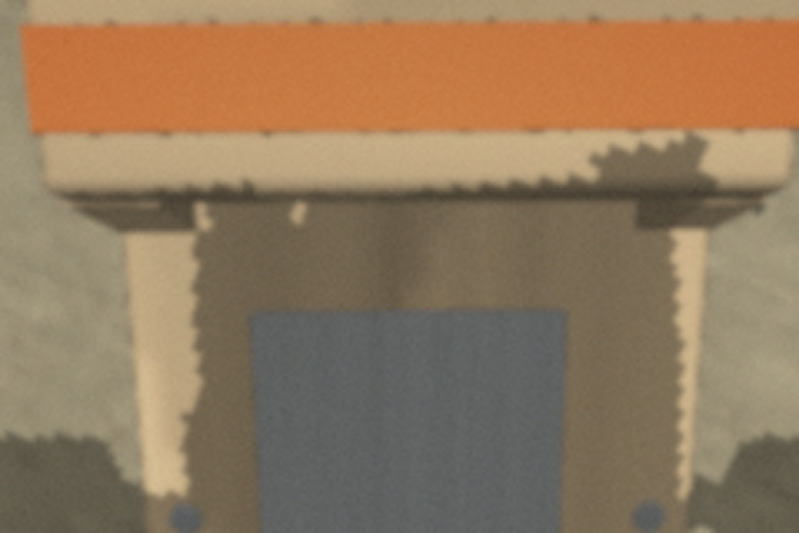

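View pics/s5c.png

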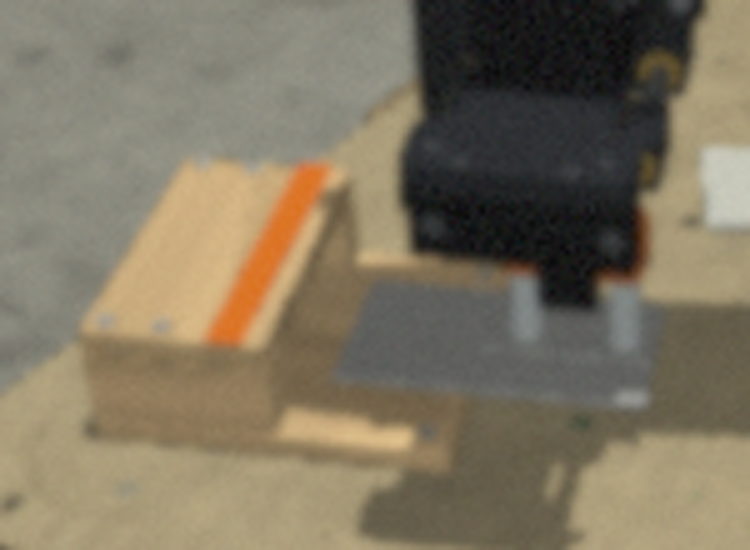

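Plate centre is at column 408 in the crop and the guard's centre is at about 417. That puts the float some 1.5 mm left of centre, and still parallel. I'll work out the remaining travel.

Run:
```python
from h import *
s=env.get_state(); p=np.array(s['tcp_pos']); 
f=lambda uv,z:[np.round(1000*totool(q-p,s),1).tolist() for q in wray(uv,z,s)]
k=lambda L:[(u/3.33+200-.35,v/3.33-.35) for u,v in L]
print('nose',f(k([(250,312),(567,311)]),.0205));print('hoodfront',f(k([(45,188),(792,188)]),.054));print('band near',f(k([(35,132),(800,129)]),.054)); print('screws',f(k([(186,519),(648,517)]),.012)); print('slot mouth floor corner',f(k([(195,229),(638,229)]),.012))
g=np.array([.6004,.1721]);y=np.radians(22.4);R=np.array([[np.cos(y),np.sin(y)],[-np.sin(y),np.cos(y)]]);print('tcp in guard',R@(p[:2]-g))
```

```text
nose [[-31.0, 34.2, 89.5], [29.4, 34.2, 89.6]]
hoodfront [[-56.3, 0.7, 105.2], [58.1, 0.8, 105.2]]
band near [[-57.0, 0.7, 113.0], [58.5, 0.8, 113.3]]
screws [[-47.6, 42.6, 48.9], [49.6, 42.7, 49.3]]
slot mouth floor corner [[-42.3, 42.7, 105.2], [43.9, 42.8, 105.2]]
tcp in guard [-0.09862967  0.00063071]
```

>>> {"fn": "jog_arm", "kwargs": {"moves": [0,0,0,0.17,0,0.4,0,0,0,0,0,0,0.9,0,0,0,0,0,0,0.9,0,0,0,0,0,0,0.9,0,0,0,0,0,0,0.9,0,0,0,0,0,0,0.9,0,0,0,0,0,0,0.9,0,0,0,0,0,0,0.7,0,0,0,0,0,0,0.3,0,0,0,0,0,0,0,0,0,0,0,0,0,0,0]}}

```text
t: 9.05
tcp_pos: [0.5713, 0.1593, 0.0534]
ee_rot: [-1.572, 0.0, -1.179]
wrist_force: [0.1, 0.3, -2.4]
width: 0.271
```

Run:
```python
from h import *
s=env.get_state(); p=np.array(s['tcp_pos']); print(s['t'],p,s['ee_rot'],s['wrist_force'],totool(s['wrist_force'],s),s['width'])
g=np.array([.6004,.1721]);y=np.radians(22.4);R=np.array([[np.cos(y),np.sin(y)],[-np.sin(y),np.cos(y)]]);print('tcp in guard',R@(p[:2]-g))
im=save('wrist','w6.png')
im=save('side','s6.png')[:,:,::-1]; cv2.imwrite('pics/s6c.png',cv2.resize(im[180:290,180:330],None,fx=5,fy=5,interpolation=cv2.INTER_CUBIC))
```

```text
9.05 [0.57129174 0.15927125 0.05337491] [-1.57163506e+00  1.37593872e-04 -1.17889888e+00] [ 0.05066458  0.32198864 -2.41297486] [-0.27789441  2.41286985  0.17182852] 0.270583038516782
tcp in guard [-0.03180058 -0.00076848]
```

View pics/w6.png

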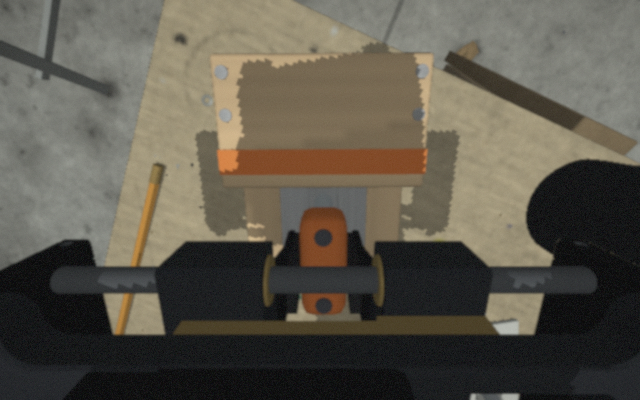

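View pics/s6c.png

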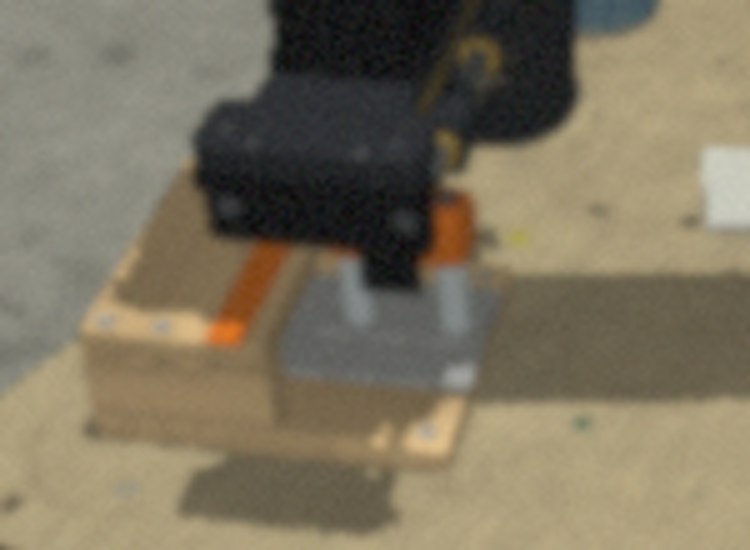

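It's inside the slot, with about 3 mm of travel left and about 4 mm above the board. I'll lower it, then creep in.

>>> {"fn": "jog_arm", "kwargs": {"moves": [0,0,0,0,0.2,0,0,0,0,0,0,0.15,0,0,0,0,0,0,0,0.1,0,0,0,0,0,0,0.1,0,0,0,0,0,0,0.1,0,0,0,0,0,0,0,0,0,0,0,0,0,0,0]}}

```text
t: 9.73
tcp_pos: [0.5745, 0.1604, 0.0502]
ee_rot: [-1.571, -0.0, -1.179]
wrist_force: [-0.1, -0.8, -1.6]
width: 0.276
```

>>> {"fn": "jog_arm", "kwargs": {"moves": [0,0,0,0,0,0.1,0,0,0,0,0,0,0,0,0,0,0,0,0,0,0]}}

```text
t: 9.98
tcp_pos: [0.575, 0.1606, 0.05]
ee_rot: [-1.571, -0.0, -1.179]
wrist_force: [-1.1, -0.3, -1.5]
width: 0.273
```

```bash
cat > st.py <<'E'
from h import *
s=env.get_state(); p=np.array(s['tcp_pos']); print(s['t'],p,s['ee_rot'],'Ftool',totool(s['wrist_force'],s),s['width'])
g=np.array([.6004,.1721]);y=np.radians(22.4);R=np.array([[np.cos(y),np.sin(y)],[-np.sin(y),np.cos(y)]]);print('tcp in guard',R@(p[:2]-g))
E
python3 st.py
```

```text
9.9833 [0.57503582 0.16062445 0.05002611] [-1.57149270e+00 -7.73456693e-05 -1.17914151e+00] Ftool [-0.1698995   1.50787363 -1.09943471] 0.27299850253658803
tcp in guard [-0.02782335 -0.00094413]
```

>>> {"fn": "jog_arm", "kwargs": {"moves": [0,0,0,0,0,0.1,0,0,0,0,0,0,0,0,0,0,0,0,0,0,0]}}

```text
t: 10.23
tcp_pos: [0.5752, 0.1606, 0.0498]
ee_rot: [-1.573, -0.0, -1.179]
wrist_force: [-4.5, -1.9, -0.0]
width: 0.272
```

```bash
python3 st.py
```

```text
10.2333 [0.57516171 0.16064546 0.04978161] [-1.57337467e+00 -2.14502283e-04 -1.17913675e+00] Ftool [ 0.03306659  0.0399745  -4.86869731] 0.2718479717515346
tcp in guard [-0.02769895 -0.00097268]
```

There's about 5 N back along the slot, so the nose is against the end wall. I'll ease off 1 mm and lower until it rests on the board.

>>> {"fn": "jog_arm", "kwargs": {"moves": [0,0,0,0,0,-0.1,0,0,0,0,0,0.05,0,0,0,0,0,0,0,0,0,0,0,0,0,0,0,0]}}

```text
t: 10.57
tcp_pos: [0.5752, 0.1606, 0.0496]
ee_rot: [-1.571, -0.0, -1.179]
wrist_force: [-2.8, -0.8, -1.4]
width: 0.274
```

```bash
python3 st.py
```

```text
10.5667 [0.57517077 0.16063664 0.04958235] [-1.57108471e+00 -1.23311166e-04 -1.17912642e+00] Ftool [-0.27859242  1.44886625 -2.89853531] 0.2738503686895388
tcp in guard [-0.02769393 -0.00098429]
```

>>> {"fn": "jog_arm", "kwargs": {"moves": [0,0,0,0,0.05,-0.07,0,0,0,0,0,0,0,0,0,0,0,0,0,0,0]}}

```text
t: 10.82
tcp_pos: [0.5751, 0.1606, 0.0492]
ee_rot: [-1.57, -0.0, -1.179]
wrist_force: [-1.3, -1.3, -1.1]
width: 0.269
```

```bash
python3 st.py
```

```text
10.8167 [0.57506039 0.16058831 0.04922846] [-1.56981905e+00 -7.21058766e-05 -1.17913698e+00] Ftool [ 0.74376824  1.05197707 -1.67610829] 0.26943319604506616
tcp in guard [-0.0278144  -0.00098692]
```

Partly resting now; one more half millimetre down, then look.

>>> {"fn": "jog_arm", "kwargs": {"moves": [0,0,0,0,0.05,0,0,0,0,0,0,0,0,0,0,0,0,0,0,0,0]}}

```text
t: 11.07
tcp_pos: [0.575, 0.1606, 0.0491]
ee_rot: [-1.57, -0.0, -1.179]
wrist_force: [-3.1, -1.2, 3.0]
width: 0.269
```

```bash
python3 st.py
python3 - <<'E'
from h import *
im=save('side','s7.png')[:,:,::-1]; cv2.imwrite('pics/s7c.png',cv2.resize(im[180:290,180:330],None,fx=5,fy=5,interpolation=cv2.INTER_CUBIC))
E
```

```text
11.0667 [0.57502864 0.16057479 0.04912555] [-1.57001779e+00 -2.88154915e-04 -1.17918147e+00] Ftool [-0.09580968 -3.01318935 -3.28886009] 0.2690176013809621
tcp in guard [-0.02784891 -0.00098732]
```

View pics/s7c.png

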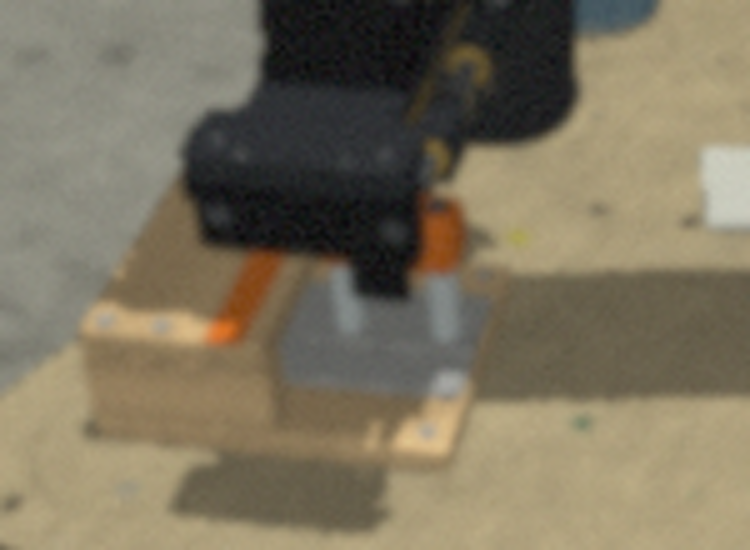

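The float is resting on the board with 3 N of support and its tail is level with the board's edge. Releasing.

>>> {"fn": "jog_arm", "kwargs": {"moves": [0,0,0,0,0,0,6.5,0,0,0,0,0,0,6.5,0,0,0,0,0,0,6.5,0,0,0,0,0,0,6.5,0,0,0,0,0,0,6.5,0,0,0,0,0,0,6.5,0,0,0,0,0,0,6.5,0,0,0,0,0,0,6.5,0,0,0,0,0,0,6.5,0,0,0,0,0,0,6.5]}}

```text
t: 11.95
tcp_pos: [0.5746, 0.1604, 0.0486]
ee_rot: [-1.571, -0.0, -1.179]
wrist_force: [0.4, 0.4, 0.1]
width: 0.744
```

```bash
python3 st.py
python3 - <<'E'
from h import *
save('wrist','w8.png')
E
```

```text
11.95 [0.57463145 0.16043282 0.04857823] [-1.57084189e+00 -6.63806519e-05 -1.17911739e+00] Ftool [-0.20062778 -0.05359882  0.55430335] 0.7440426303616657
tcp in guard [-0.02827023 -0.00096722]
```

View pics/w8.png

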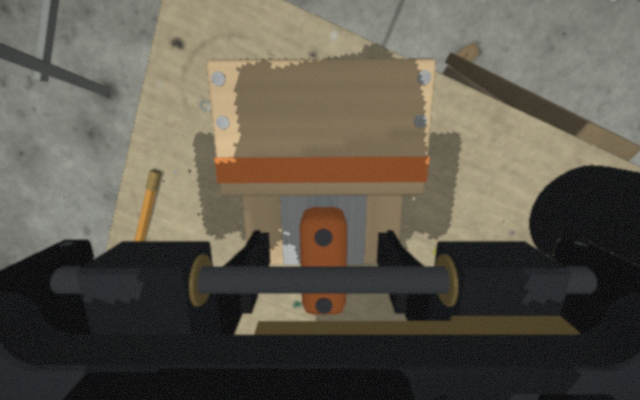

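The fingers are open and clear of the grip on both sides. I'll go straight up, then back and away from the guard for a free top view.

>>> {"fn": "jog_arm", "kwargs": {"moves": [0,0,0,0,-0.8,0,6.5,0,0,0,0,-1.6,0,6.5,0,0,0,0,-2,0,6.5,0,0,0,0,-2,0,6.5,0,0,0,0,-2,0,6.5,0,0,0,0,-2,0,6.5,0,0,0,0,-2,0,6.5,0,0,0,0,-2,0,6.5,0,0,0,0,-1.5,0,6.5,0,0,0,0,-0.8,0,6.5,0,0,0,0,0,-1.5,6.5,0,0,0,0,0,-2,6.5,0,0,0,0,0,-2,6.5,0,0,0,0,0,-1,6.5,0,0,0,0,0,0,6.5]}}

```text
t: 13.25
tcp_pos: [0.5128, 0.1348, 0.2156]
ee_rot: [-1.572, -0.002, -1.18]
wrist_force: [0.7, 0.7, -0.3]
width: 0.746
```

>>> {"fn": "jog_arm", "kwargs": {"moves": [0,0,0,1.5,0,0,6.5,0,0,0,2.5,0,0,6.5,0,0,0,2.5,0,0,6.5,0,0,0,2.5,0,0,6.5,0,0,0,2.5,0,0,6.5,0,0,0,2.5,0,0,6.5,0,0,0,2.5,0,0,6.5,0,0,0,2.5,0,0,6.5,0,0,0,2.5,0,0,6.5,0,0,0,2.5,0,0,6.5,0,0,0,1.5,0,0,6.5,0,0,0,0,0,0,6.5,0,0,0,0,0,0,6.5]}}

```text
t: 14.33
tcp_pos: [0.612, -0.1, 0.215]
ee_rot: [-1.571, 0.002, -1.18]
wrist_force: [1.6, -0.2, 0.1]
width: 0.749
```

```bash
python3 st.py
python3 - <<'E'
from h import *
im=save('top','t9.png')[:,:,::-1]; cv2.imwrite('pics/t9c.png',cv2.resize(im[115:225,155:260],None,fx=5.4,fy=5.4,interpolation=cv2.INTER_CUBIC))
im=save('side','s9.png')[:,:,::-1]; cv2.imwrite('pics/s9c.png',cv2.resize(im[180:290,180:330],None,fx=5,fy=5,interpolation=cv2.INTER_CUBIC))
E
```

```text
14.3333 [ 0.61200464 -0.09995999  0.21501194] [-1.57120972  0.00157335 -1.18012065] Ftool [ 0.79088307 -0.09252509  1.41106698] 0.7492709633680642
tcp in guard [-0.09294498 -0.25595417]
```

View pics/t9.png

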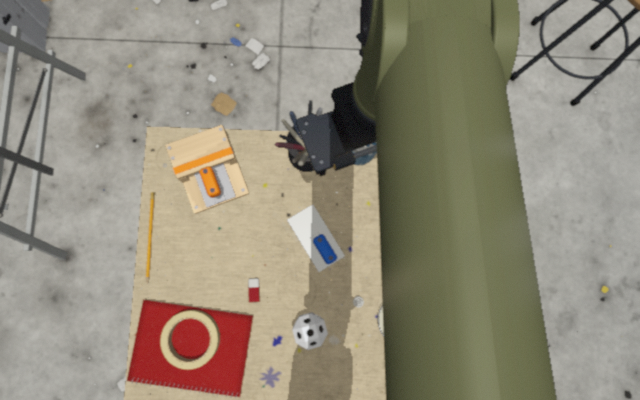

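View pics/t9c.png

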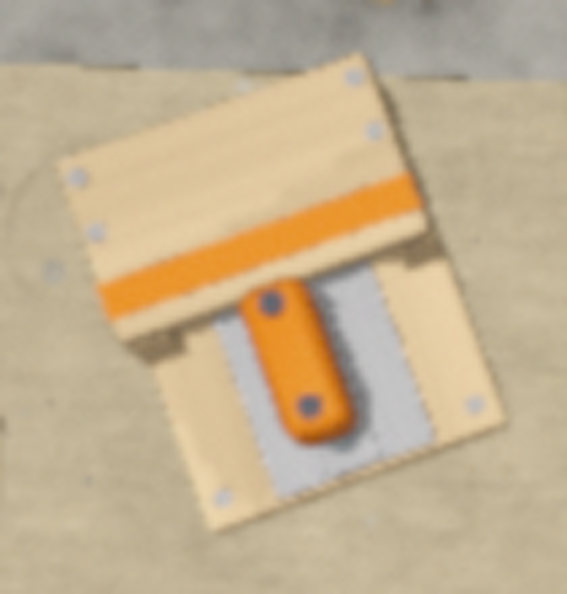

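View pics/s9c.png

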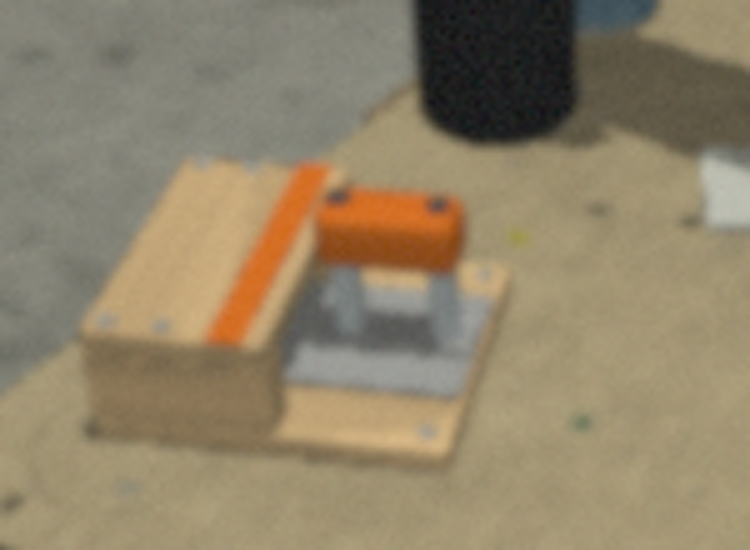

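The top crop shows the plate lying in the slot with its sides parallel to the board. Its tail edge, (275,498)–(437,440), is about 2 mm inside the board's front edge. The gripper now seems to be near the pencil cup, so I'll check that before moving on.

Run:
```python
from h import *
save('wrist','w9.png')
def up(p,s,o): return (np.array(p,float)+.5)/s-.5+np.array(o)
g=np.array([.6004,.1721]);y=np.radians(22.4);R=np.array([[np.cos(y),np.sin(y)],[-np.sin(y),np.cos(y)]])
P=ray('top',up([(275,498),(437,440)],5.4,(155,115)),.016)[:,:2]; print('tail in guard mm',((P-g)@R.T*1000).round(1))
im=cv2.imread('pics/t9.png');hsv=cv2.cvtColor(im,cv2.COLOR_BGR2HSV);H,S,V=[hsv[...,i].astype(int) for i in range(3)]
for a,r,c in rects((H>100)&(H<125)&(S>150)&(V>80)): print('blue',r)
Q=ray('top',up([(271,303),(310,405)],5.4,(155,115)),.08)[:,:2];d=Q[0]-Q[1];print('grip screws guard',((Q-g)@R.T*1000).round(1),np.degrees(np.arctan2(d[1],d[0]))-22.4)
```

```text
tail in guard mm [[-57.5  30.3]
 [-58.  -30.8]]
blue ((324.67645263671875, 248.79409790039062), (28.468761444091797, 11.3189058303833), 59.03623962402344)
grip screws guard [[ -7.9   0.2]
 [-45.4  -0.6]] 1.2531302379440987
```

View pics/w9.png

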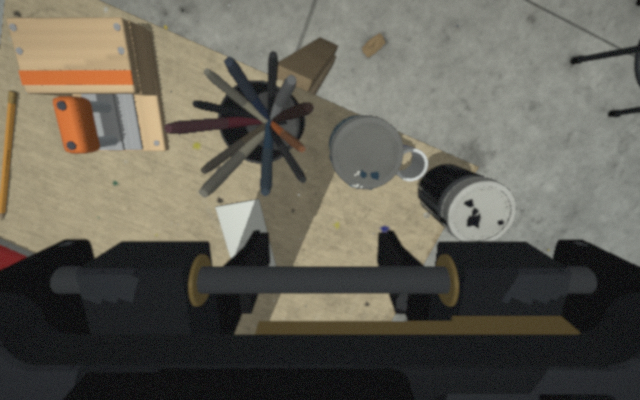

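View pics/s9.png

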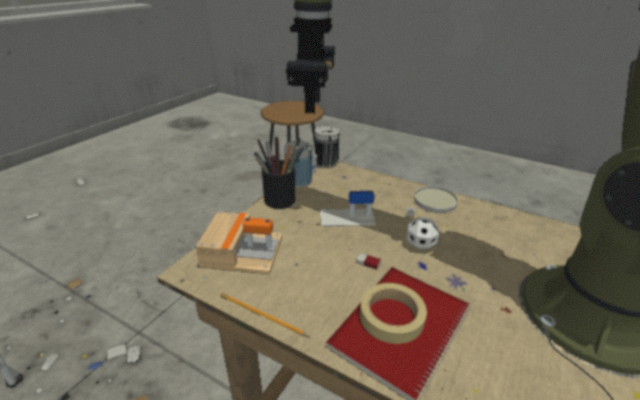

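The gripper is well above the pencils and touching nothing. The white float hasn't moved. Handing in.

```bash
python3 -c "
from h import *
print(ticket.job_done(), env.get_state()['t'])"
```

```text
the job is handed in; nothing more can be done
the job is handed in; nothing more can be done
```

The steel float is put away. I picked it up by its orange grip and carried it over the white float. I slid it nose first into the guard slot until it touched the end wall (about 5 N), eased off slightly and lowered it until it rested on the board. Then I let go and backed the arm away. The clock read about 14.5 s before hand-in, against the 43 s limit.

Last checks:
- **Position:** in the top view, the plate's tail edge is at x -57.5 to -58.0 mm and y +30.3 to -30.8 mm in the guard's frame. That puts the origin at about x +2 mm, y 0, close to the end wall. The tail edge is square to the slot to within about 0.5°.
- **Disagreement:** the two screws on the grip gave an angle of about 1.25° instead. They are less than 40 mm apart, so I trust the tail edge more.
- **Flatness:** I judged this only from the side view, where the plate looks flat on the board.
- **White float:** its blue grip moved less than 0.4 pixel in the top view, which is within measurement noise.
- **Robot:** in the last views the gripper was high above the pencils and touching nothing, though it had ended up closer to the pencil cup than I intended. The wrist force then read up to about 1.6 N, a little above the usual noise of about 1 N.

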